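# Blank off the spare waste spigot

### The arm

A 6-joint arm with a two-finger parallel gripper is mounted at the origin on the work surface. World frame = base frame: x ahead of the robot, y to its left, z up, the work surface at z = 0. Lengths are in mm, angles in rad, forces in N, time in s.
With the tool pointing down it reaches from about 300 to 875 mm from the base axis. Payload 4.2 kg.
Tool frame: the origin (TCP) lies on the centre line of the jaws, within the pads' length; the fingertips stand 25 mm ahead of it and the grasp point (between the pads) lies 6 mm ahead of it (tip_extent is the distance from the TCP to the fingertips, in mm); z points along the fingers, y is the line along which they close (so a half turn about z gives the same grasp; the last joint's range is limited). The gripper opens to 85 mm and grips with 20 to 120 N. Pads are 22 mm wide; open, the fingers measure 114 mm over their backs; the gripper's body (76 mm by 85 mm) begins 54 mm behind the grasp point. The pads swing forward as they close: fully open they stand 13 mm farther back than shut.
Start: joints at [1.193, 0.32, 1.565, -0, 1.257, -0.02], TCP at [201.375, 538.597, 256.338] pointing down, gripper open.
Joint ranges: [-3.11, 3.11], [-0.84, 2.01], [0.21, 2.61], [-1.34, 4.49], [0.05, 2.63], [-2.56, 2.56]. Speed limits (rad/s): [2.57, 2.57, 3.14, 3.14, 3.14, 3.14].

### API

Orientations are given as a unit quaternion [w, x, y, z].
In Python, from rig import * gives the robot as it stands. The module is installed in compiled form; this text tells all that it offers.
- The arm moves only by the tool drive_tool, never from a script. Its argument "steps" is a list of rows, each an object of numbers: "dx", "dy", "dz": the shift along the tool's x, y, z in m; "spin": the turn about the tool's z in rad. In form: [{"dx": .., "dy": .., "dz": .., "spin": ..}, ...]. A call has 1 to 12 rows; each row is the pose to reach, as a shift and turn from the pose commanded when the call began, along the tool's axes at that moment; what a row does not reach only later rows make up. A row lasts 1/8 s, in which the tool goes at most 62.5 mm and 10.7 degrees, less where a joint would pass 70% of its speed; a pose out of reach is approached as far as the arm can. A call with a gripper value outside its range is refused whole. "jaw" is the finger opening in m, from 0 to 0.0854, set as the call begins (left out, the last holds). The fingers move at their own pace and stop on an object; "squeeze" is the grip in N (left out, the last holds). Time passes only in rows, so rows that repeat a pose let the fingers close. It gives the time, the measured TCP pose, the force, the opening and the grip force at its end, in the units of the state.
- state(): the state, without advancing time (a new reading comes with each control period).
- get_image(name): name is "scene" or "side" or "wrist"; returns a dict with "color" (384x512x3 uint8, red, green, blue), "depth" (384x512 float32, mm along the optical axis (not along the pixel's ray), 0 where there is no reading), "fx", "fy", "cx", "cy" (pixels), "D" ([k1, k2, p1, p2, k3] as OpenCV has them; the pictures are not rectified), "pose" (4x4, takes a point from camera to world coordinates); the wrist camera has in their place "mount" (4x4, takes a point from camera to tool coordinates, whose origin is the TCP and whose axes are the flange's). Camera axes: x right, y down, z forward; pixel columns grow to the right and rows downward; lengths in mm; the calibration is good to about 2 mm. A picture is of the moment at which its call begins: read the wrist's pose just before it.
- sign_off(): hands the job in; it is judged then, once.
The state is a dict: "clock": time; "joints": joint angles; "dq": joint speeds; "joint_efforts": joint torques, N m; "tcp_pos": TCP position; "tcp_rot": TCP orientation; "force": force on the tool from outside, world axes, zero at the start; "wrist_torque": the same for the moment, N m; "finger_gap": opening from 0.0 (shut) to 1.0 (fully open); "finger_force": force on a finger pad.
Only numpy, scipy, OpenCV 4.12 (cv2) and the standard library are available. Lean on these libraries where they do the work, as an engineer would, in place of code of your own. Each camera call takes 0.05 s, during which the arm holds its last target. There are 200 camera calls.

### The job

Take the access panel off the pipe box and leave it leaning at a slant against the low drying bar, lower end on the worktop and the upper part on the bar. Then put the narrow blanking cap on the uncovered spigot and press it straight down until it clicks, and keep pressing firmly after the click so that it clearly squashes the rubber seal under it; finish like that, still holding the cap pressed down. Leave the wide cap, the measuring cup and the brush where they are.

Things in the scene. Friction and masses are not known exactly. Their poses are not given: they have to be found in the camera images.
- spigot_box: Fixed white pipe box: base plate 190 (x) x 70 (y) x 8 mm, at each x end a rib 16 mm thick and 70 mm wide, tops 52 mm above the worktop, inner faces at x = +-79 mm; long sides open. A grey upright spigot stands in the middle, under the panel at first. On the left or right, turned up to 15 degrees. Origin: underside centre, straight below the spigot, on the worktop.
- spigot_tip (a point): Centre of the spigot's top, 42 mm above the worktop. The spigot is a 16 mm thick upright stud, its top 9 mm rounded off to 8 mm. Four sprung detents bulge to 22 mm diameter around it 28 mm above the worktop; below them is a black rubber seal ring, 28 mm in diameter, its top 22 mm above the worktop when free.
- seal (a joint): Squash of the rubber seal under the cap, in m: 0 free, growing downwards to 0.005 at most. A spring of 4 N per mm. With the cap clicked on and let go it reads about 0.001 (at most 0.0015); a push of 9 N or more on the cap is needed to squash it well, past 0.0022.
- cap: The blanking cap for the spigot: plain round grey plastic, 30 mm in diameter, 34 mm tall, 25 g, top closed (5 mm), standing mouth down in the middle strip of the worktop. At the mouth a round-edged inner lip, 18 mm opening, 4 mm tall; above it a 24 mm bore up to 29 mm from the rim. Origin: centre of the lower rim; z up.
- cap_top (a point): Centre of the cap's top, 34 mm above its rim. Pushed down on the spigot, the cap first rests on the detents, rim 31 mm above the worktop; at some 8 N (5 to 12) the lip rides over them, the force drops (the click) and it jumps on to the seal, rim at about 21 mm; pushed further it squashes the seal, rim 17 to 20 mm.
- panel: White plastic access panel, a flat slab 170 (x) x 64 (y) x 10 mm (z), 0.1 to 0.2 kg, vent slits at the +x end of its top. It lies bridging the two ribs of the pipe box over the spigot; its long sides are free to be gripped across y, with nothing beside or below them between the ribs. Origin: underside centre, at first 52 mm above the worktop; z up.
- panel_vent_end (a point): Middle of the panel's end face at the slits (85 mm from its centre, mid-thickness).
- panel_plain_end (a point): Middle of the panel's other end face (85 mm from its centre, mid-thickness).
- drying_bar: Fixed low steel drying bar: a level round bar, 12 mm thick, 130 mm long along y, axis 66 mm above the worktop, on 12 mm posts at y = +-65 mm with feet 6 mm high reaching 25 mm to either side. Origin: on the worktop straight below the bar's middle. The worktop is free before it and behind it (-x and +x), and the panel may lean from either side. On the left or right, turned up to 15 degrees.
- bar_mid (a point): Middle of the bar's axis, 66 mm above the worktop. With the panel's lower end on the worktop 117 mm (horizontally) from below the bar's axis, its long side pointing at the bar, its underside lies on the bar at 32 degrees from level and its middle is 45 mm (horizontally) from the bar's axis.
- wide_cap: Bystander, leave it: plain grey plastic cap 48 mm in diameter and only 20 mm tall, standing mouth down. Origin: centre of its underside.
- beaker: Bystander, leave it: small open white measuring cup, 56 mm across the rim, 50 mm tall. Origin: centre of its underside.
- scrub_brush: Bystander, leave it: wooden-handled hand brush, about 200 mm long, lying flat on the right side of the worktop, lying along its x axis.
Not all that is in view belongs to the job. There is more than one size of the panel; the one meant has the size given above. Leave any red look-alike of the drying_bar alone.

How it is judged:
By the outcome, as a careful person would: the job done as asked, in the order asked, and still so for the second after the job is handed in, while the arm keeps its last pose, push and grip.
It also fails if it takes over 61 s, if anything falls off the work surface, if the arm or the gripper's body presses on something with over 40 N, if the wrist force passes 120 N, or if a joint passes its speed limit or range.

## Working session

There is one attempt and no reset: what is moved stays moved. The work goes in short steps, Python scripts to look and compute and a tool call to move; the robot and the scene stay as the last step left them, time stands still between calls to the robot, and variables do not carry over. Pictures are saved under pics/ and viewed, at most 12 in all, crops included, and the job is handed in when it is done.

Besides the shell and the picture viewer there is one more tool, called after "Emit:" as a command line: name --argument value ..., lists and objects as JSON in quotes. drive_tool: Moves the arm, as the interface text tells. Its arguments: {"type":"object","properties":{"steps":{"type":"array"},"jaw":{"type":"number"},"squeeze":{"type":"number"}},"required":["steps"]}

```bash
mkdir -p pics
cat > h.py <<'E'
from rig import *
import numpy as np, cv2, pickle
def grab(n,f):
    s=state(); im=get_image(n); im['s']=s; pickle.dump(im,open(f'pics/{f}.pkl','wb'))
    cv2.imwrite(f'pics/{f}.png',im['color'][:,:,::-1]); return im
def load(f): return pickle.load(open(f'pics/{f}.pkl','rb'))
def quatR(q):
    w,x,y,z=q
    from scipy.spatial.transform import Rotation as R
    return R.from_quat([x,y,z,w]).as_matrix()
def pose(im):
    if 'pose' in im: return np.array(im['pose'])
    T=np.eye(4);T[:3,:3]=quatR(im['s']['tcp_rot']);T[:3,3]=im['s']['tcp_pos'];return T@np.array(im['mount'])
def rays(im,uv):
    K=np.array([[im['fx'],0,im['cx']],[0,im['fy'],im['cy']],[0,0,1.]])
    p=cv2.undistortPoints(np.array(uv,float).reshape(-1,1,2),K,np.array(im['D'],float)).reshape(-1,2)
    return np.c_[p,np.ones(len(p))]
def onplane(im,uv,z):
    T=pose(im);d=rays(im,uv)@T[:3,:3].T;o=T[:3,3];return o+d*((z-o[2])/d[:,2])[:,None]
def cloud(im):
    h,w=im['depth'].shape;u,v=np.meshgrid(np.arange(w),np.arange(h))
    T=pose(im);r=rays(im,np.c_[u.ravel(),v.ravel()])*im['depth'].reshape(-1,1)
    P=r@T[:3,:3].T+T[:3,3];P[im['depth'].ravel()<=0]=np.nan;return P.reshape(h,w,3)
E
python3 - <<'E'
from h import *
a=grab('scene','scene0');b=grab('side','side0');grab('wrist','w0')
np.set_printoptions(precision=2,suppress=True)
print(pose(a),pose(b),a['fx'],a['s'])
cv2.imwrite('pics/both.png',cv2.resize(np.hstack([a['color'],b['color']])[:,:,::-1],(800,300)))
E
```

```text
[[  -0.71    0.55   -0.43 1011.37]
 [   0.7     0.56   -0.44  493.8 ]
 [  -0.     -0.61   -0.79 1064.46]
 [   0.      0.      0.      1.  ]] [[  -0.98   -0.16    0.15  247.96]
 [  -0.22    0.75   -0.62  929.38]
 [  -0.02   -0.64   -0.77 1238.69]
 [   0.      0.      0.      1.  ]] 462.7820048501979 {'clock': 0.0, 'joints': array([ 1.19,  0.32,  1.57, -0.  ,  1.26, -0.02]), 'dq': array([ 0.,  0., -0.,  0.,  0., -0.]), 'joint_efforts': array([  0.  , -41.55, -23.42,   0.  ,   0.01,  -0.  ]), 'tcp_pos': array([201.21, 538.18, 255.48]), 'tcp_rot': array([-0.  ,  0.18,  0.98, -0.  ]), 'force': array([ 0.63, -0.85,  1.2 ]), 'wrist_torque': array([ 0.03, -0.03, -0.01]), 'finger_force': 0.0, 'finger_gap': 0.9975171592356618}
```

View pics/scene0.png

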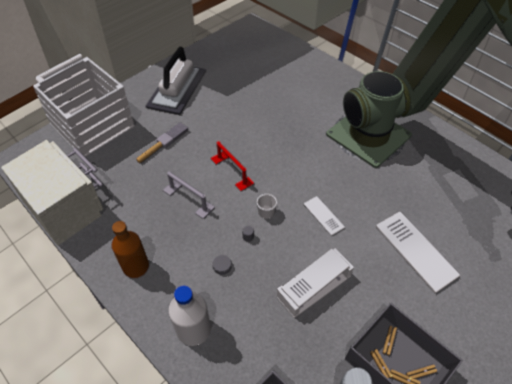

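View pics/side0.png

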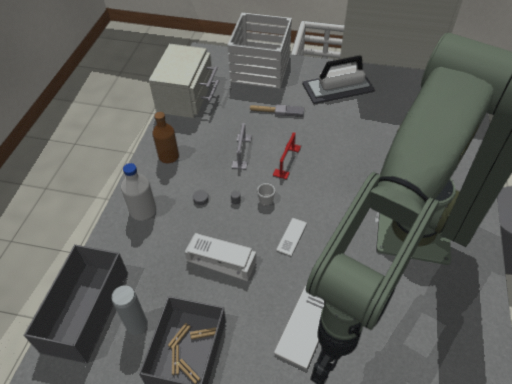

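The scene view shows the panel on the box at (315,280), vents towards (297,293). The grey bar is at (188,195), with the red decoy at (232,165). The narrow cap is at (248,233), the wide cap at (222,264) and the cup at (266,205).

Run:
```python
from h import *
np.set_printoptions(precision=1,suppress=True)
for f,wins in (('scene0',dict(panel=(270,240,360,320),bar=(155,165,220,222),cap=(238,220,260,246),wide=(208,250,238,280),cup=(250,188,284,224))),
               ('side0',dict(panel=(180,225,262,282),bar=(228,120,254,172),cap=(228,188,244,206),wide=(190,188,212,208),cup=(254,182,280,212)))):
    im=load(f);P=cloud(im)
    for n,(a,b,c,d) in wins.items():
        Q=P[b:d,a:c].reshape(-1,3);C=im['color'][b:d,a:c].reshape(-1,3)
        lo,hi={'panel':(55,70),'bar':(58,80),'cap':(28,42),'wide':(14,28),'cup':(15,60)}[n]
        m=(Q[:,2]>lo)&(Q[:,2]<hi); q=Q[m][:,:2]
        if m.sum()<5: print(f,n,m.sum());continue
        r=cv2.minAreaRect(q.astype(np.float32))
        w,V=np.linalg.eigh(np.cov(q.T))
        print(f,n,m.sum(),'mean',q.mean(0),'z',np.nanmedian(Q[m][:,2]),'rect',np.round(r[0],1),np.round(r[1],1),'ang',np.degrees(np.arctan2(V[1,1],V[0,1])).round(1))
        if n=='panel':
            k=m&(C.sum(1)<330); print('slit mean',Q[k].mean(0),k.sum())
```

```text
scene0 panel 1701 mean [543.2 229. ] z 60.96606209619961 rect [541.3 228.5] [ 65.8 183.4] ang 175.5
slit mean [604.2 254.9  56.7] 3
scene0 bar 200 mean [ 587.7 -203.8] z 68.22731814343928 rect [ 587.1 -207.1] [ 14.4 140.7] ang 96.9
scene0 cap 82 mean [553.2   4.8] z 32.883097860981024 rect [552.1   4. ] [27.2 28.4] ang 61.0
scene0 wide 255 mean [663.9  22. ] z 19.091361919219253 rect [663.4  20.6] [48.6 46.4] ang -173.0
scene0 cup 289 mean [457.9 -19.7] z 35.703862652858106 rect [458.5 -18.2] [58.8 51.9] ang -136.5
side0 panel 1302 mean [534.2 231.3] z 62.7741311803419 rect [534.6 230.5] [ 71.6 189.9] ang 175.3
slit mean [545.9 261.2  58.1] 39
side0 bar 116 mean [ 581.  -202.3] z 71.58497787771694 rect [ 582.2 -207.3] [ 11.8 140.9] ang 96.7
side0 cap 67 mean [548.5   6.4] z 34.588076838800816 rect [548.1   6. ] [29.1 29.4] ang 115.8
side0 wide 154 mean [659.   24.6] z 21.00368205363452 rect [660.3  24.4] [46.1 48.5] ang 109.3
side0 cup 252 mean [455.9 -20.4] z 37.18422842856717 rect [455.6 -18.7] [50.1 59.7] ang 102.7
```

```bash
cat >> h.py <<'E'
def go(x,y,z,ydeg):
    "tool move from the measured pose to world TCP x,y,z, with closing line at ydeg"
    s=state();R=quatR(s['tcp_rot']);d=R.T@(np.array([x,y,z])-s['tcp_pos'])/1000
    cur=np.degrees(np.arctan2(R[1,1],R[0,1]));t=(ydeg-cur+90)%180-90
    print('tcp',np.round(s['tcp_pos'],1),'yaw',round(cur,2),'move',np.round(d,4),'spin',round(-np.radians(t),4),'F',np.round(s['force'],1),'gap',round(s['finger_gap']*85.4,1),'j',np.round(s['joints'],2),'t',s['clock'])
E
python3 - <<'E'
from h import *
np.set_printoptions(precision=1,suppress=True)
im=load('scene0');P=cloud(im);C=im['color'].astype(int)
red=(C[...,0]>130)&(C[...,1]<60)
q=P[red];print('red',np.nanmin(q,0),np.nanmax(q,0))
for n,(a,b,c,d) in dict(bottle=(112,220,148,276),white=(0,140,105,240)).items():
    q=P[b:d,a:c].reshape(-1,3);q=q[q[:,2]>12];print(n,q.min(0),q.max(0))
print(load('w0')['mount'])
go(540,230,200,85.5)
E
```

```text
red [ 376.1 -280.9   -6.7] [ 458.7 -118.9   74.8]
bottle [ 792.1 -164.2   12.2] [862.5 -98.3 192.5]
white [ 638.2 -644.    12. ] [ 947.8 -334.5  154.9]
[[   0.    -1.    -0.3   75.1]
 [   1.     0.    -0.    -0.8]
 [   0.    -0.3    1.  -116.8]
 [   0.     0.     0.     1. ]]
tcp [201.3 538.3 255.7] yaw 69.5 move [-0.4 -0.2  0.1] spin -0.2792 F [-0.4  0.1 -0.3] gap 85.6 j [ 1.2  0.3  1.6 -0.   1.3 -0. ] t 0.15
```

Emit:
drive_tool --steps '[{"dx": -0.053, "dy": -0.021, "dz": 0.007, "spin": -0.035}, {"dx": -0.106, "dy": -0.042, "dz": 0.014, "spin": -0.07}, {"dx": -0.16, "dy": -0.063, "dz": 0.02, "spin": -0.105}, {"dx": -0.213, "dy": -0.084, "dz": 0.027, "spin": -0.14}, {"dx": -0.266, "dy": -0.105, "dz": 0.034, "spin": -0.175}, {"dx": -0.32, "dy": -0.126, "dz": 0.041, "spin": -0.21}, {"dx": -0.372, "dy": -0.147, "dz": 0.048, "spin": -0.245}, {"dx": -0.4256, "dy": -0.168, "dz": 0.055, "spin": -0.279}, {"dx": -0.4256, "dy": -0.168, "dz": 0.055, "spin": -0.279}, {"dx": -0.4256, "dy": -0.168, "dz": 0.055, "spin": -0.279}, {"dx": -0.4256, "dy": -0.168, "dz": 0.055, "spin": -0.279}]' --jaw 0.085 --squeeze 40

```text
clock: 1.52
tcp_pos: [540.3, 233.2, 201.5]
tcp_rot: [-0.0, 0.039, 0.999, 0.0]
force: [-0.5, -0.3, 0.1]
finger_gap: 0.995
finger_force: 0.0
```

Run:
```python
from h import *
np.set_printoptions(precision=1,suppress=True)
go(540,230,200,85.5)
im=grab('wrist','w1');P=cloud(im)
m=(P[...,2]>54)&(P[...,2]<72)&(abs(P[...,0]-540)<110)&(abs(P[...,1]-230)<55)
q=P[m];print(m.sum(),np.median(q,0));r=cv2.minAreaRect(q[:,:2].astype(np.float32));print(r)
w,V=np.linalg.eigh(np.cov(q[:,:2].T));print(np.degrees(np.arctan2(V[1,1],V[0,1])))
```

```text
tcp [540.3 233.2 201.5] yaw 85.57 move [ 0. -0.  0.] spin 0.0012 F [-0.5 -0.3  0.1] gap 85.0 j [ 0.4  0.4  1.6  0.   1.1 -1.1] t 1.525
13993 [524.7 227.7  61.1]
((536.1456298828125, 227.0189666748047), (64.47374725341797, 170.12322998046875), 84.79637145996094)
174.74833595322917
```

View pics/w1.png

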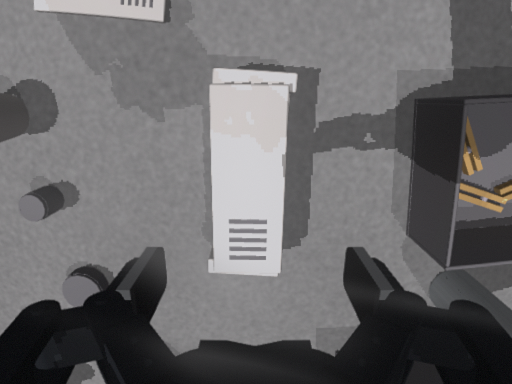

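The wrist view shows the panel's vent slits at (248,240), its plain end at (250,85), and both long sides free between the fingers.

Emit:
drive_tool --steps '[{"dx": 0.0033, "dy": -0.0063, "dz": 0.03, "spin": 0.013}, {"dx": 0.0033, "dy": -0.0063, "dz": 0.065, "spin": 0.013}, {"dx": 0.0033, "dy": -0.0063, "dz": 0.1, "spin": 0.013}, {"dx": 0.0033, "dy": -0.0063, "dz": 0.125, "spin": 0.013}, {"dx": 0.0033, "dy": -0.0063, "dz": 0.1445, "spin": 0.013}, {"dx": 0.0033, "dy": -0.0063, "dz": 0.1445, "spin": 0.013}, {"dx": 0.0033, "dy": -0.0063, "dz": 0.1445, "spin": 0.013}, {"dx": 0.0033, "dy": -0.0063, "dz": 0.1445, "spin": 0.013}]'

```text
clock: 2.58
tcp_pos: [538.0, 226.7, 58.1]
tcp_rot: [0.001, 0.046, 0.999, 0.001]
force: [0.5, -0.3, 0.3]
finger_gap: 0.997
finger_force: 0.0
```

Emit:
drive_tool --steps '[{"dz": 0}, {"dz": 0}, {"dz": 0}, {"dz": 0}, {"dz": 0}, {"dz": 0}, {"dz": 0}, {"dz": 0}]' --jaw 0.05 --squeeze 25

```text
invalid input at $.steps[0]: expected keys dx, dy, dz, spin
```

Emit:
drive_tool --steps '[{"dz": -0.005}, {"dz": -0.02}, {"dz": -0.04}, {"dz": -0.07}, {"dz": -0.1}, {"dz": -0.12}, {"dz": -0.12}, {"dz": -0.12}, {"dz": -0.12}]'

```text
invalid input at $.steps[0]: expected keys dx, dy, dz, spin
```

Run:
```python
from h import *
go(620,-100,200,96.7)
a=grab('scene','scene1');b=grab('side','side1');c=grab('wrist','w2')
t=np.hstack([cv2.resize(x['color'],(400,300)) for x in (a,b)]);t2=np.hstack([cv2.resize(c['color'],(400,300)),np.zeros((300,400,3),np.uint8)])
cv2.imwrite('pics/m1.png',np.vstack([t,t2])[:,:,::-1])
```

```text
tcp [538.  226.7  58.1] yaw 84.77 move [-0.1118 -0.3177 -0.1421] spin -0.2083 F [ 0.5 -0.3  0.3] gap 85.1 j [ 0.38  0.52  1.8   0.    0.82 -1.1 ] t 2.575
```

View pics/m1.png

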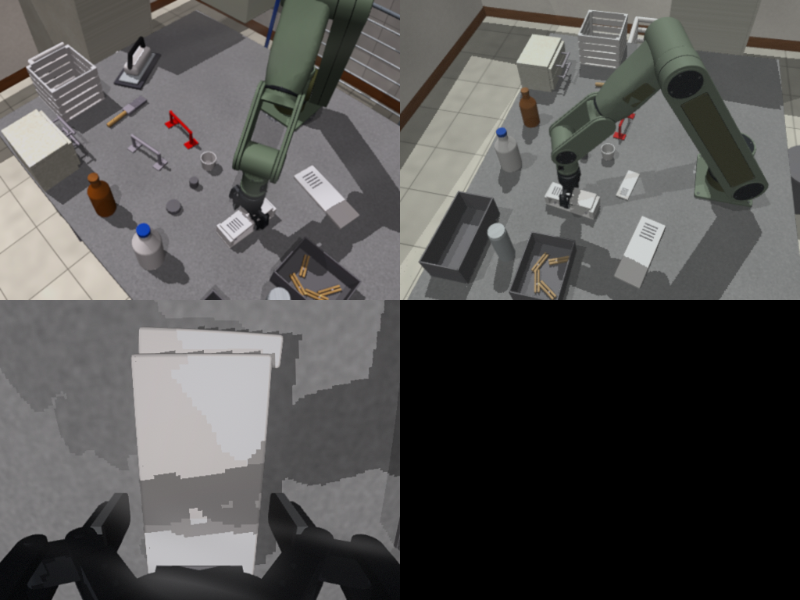

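The fingers straddle the panel at (200,520) and it is still on the box. The rows need all four keys, so I'll close with those and then lift.

Emit:
drive_tool --steps '[{"dx": 0, "dy": 0, "dz": 0, "spin": 0}, {"dx": 0, "dy": 0, "dz": 0, "spin": 0}, {"dx": 0, "dy": 0, "dz": 0, "spin": 0}, {"dx": 0, "dy": 0, "dz": 0, "spin": 0}, {"dx": 0, "dy": 0, "dz": 0, "spin": 0}, {"dx": 0, "dy": 0, "dz": 0, "spin": 0}, {"dx": 0, "dy": 0, "dz": 0, "spin": 0}, {"dx": 0, "dy": 0, "dz": 0, "spin": 0}]' --jaw 0.05 --squeeze 25

```text
clock: 3.72
tcp_pos: [537.7, 226.4, 57.3]
tcp_rot: [0.0, 0.046, 0.999, 0.0]
force: [-0.2, 0.5, 5.4]
finger_gap: 0.746
finger_force: 28.3
```

Emit:
drive_tool --steps '[{"dx": 0, "dy": 0, "dz": -0.005, "spin": 0}, {"dx": 0, "dy": 0, "dz": -0.02, "spin": 0}, {"dx": 0, "dy": 0, "dz": -0.045, "spin": 0}, {"dx": 0, "dy": 0, "dz": -0.075, "spin": 0}, {"dx": 0, "dy": 0, "dz": -0.1, "spin": 0}, {"dx": 0, "dy": 0, "dz": -0.12, "spin": 0}, {"dx": 0, "dy": 0, "dz": -0.12, "spin": 0}, {"dx": 0, "dy": 0, "dz": -0.12, "spin": 0}]'

```text
clock: 4.72
tcp_pos: [536.8, 225.9, 176.2]
tcp_rot: [-0.001, 0.046, 0.999, -0.0]
force: [0.7, -1.1, -1.3]
finger_gap: 0.744
finger_force: 28.1
```

Run:
```python
from h import *
np.set_printoptions(precision=1,suppress=True)
go(645,-60,180,96.7)
for n in ('scene','side','wrist'):
    im=grab(n,n+'2');P=cloud(im)
    m=(P[...,2]>100)&(P[...,2]<(205))&(abs(P[...,0]-540)<130)&(abs(P[...,1]-230)<60)&(im['color'].min(2)>120)
    q=P[m]
    if len(q)>20:
        c=q.mean(0);U,S,V=np.linalg.svd(q-c,full_matrices=0)
        print(n,len(q),c,'min',q.min(0),'max',q.max(0),'axis',V[0]*100)
im=load('side2');P=cloud(im);C=im['color']
cv2.imwrite('pics/m2.png',np.hstack([cv2.resize(load('side2')['color'][170:320,150:350],(400,300)),cv2.resize(load('scene2')['color'][200:350,230:430],(400,300))])[:,:,::-1])
```

```text
tcp [536.8 225.9 176.2] yaw 84.74 move [-0.1 -0.3 -0. ] spin -0.2087 F [ 0.7 -1.1 -1.3] gap 63.5 j [ 0.4  0.4  1.7  0.   1.1 -1.1] t 4.725
scene 1215 [568.5 227.1 179.9] min [452.9 187.4 168.5] max [624.8 270.7 186.6] axis [ 97.9 -20.6  -0.3]
side 833 [528.3 229.3 181.4] min [449.5 186.3 173.2] max [621.  268.2 190.1] axis [-99.7   7.6  -0. ]
wrist 34010 [494.5 228.6 179.6] min [448.5 190.8 176.1] max [574.  264.5 182.3] axis [99.5 -9.9 -0.3]
```

View pics/m2.png

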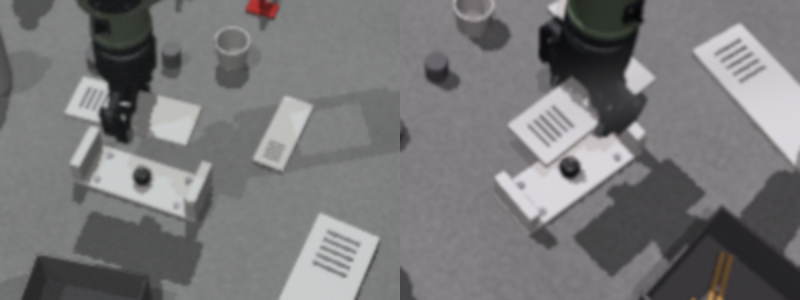

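The panel is held level and the spigot is uncovered (side crop (142,177)). Next I carry the panel towards the bar's far side.

Emit:
drive_tool --steps '[{"dx": -0.01, "dy": -0.025, "dz": -0.004, "spin": -0.02}, {"dx": -0.03, "dy": -0.07, "dz": -0.004, "spin": -0.05}, {"dx": -0.05, "dy": -0.12, "dz": -0.004, "spin": -0.085}, {"dx": -0.073, "dy": -0.17, "dz": -0.004, "spin": -0.12}, {"dx": -0.095, "dy": -0.22, "dz": -0.004, "spin": -0.155}, {"dx": -0.115, "dy": -0.265, "dz": -0.004, "spin": -0.185}, {"dx": -0.127, "dy": -0.293, "dz": -0.004, "spin": -0.2}, {"dx": -0.1315, "dy": -0.305, "dz": -0.004, "spin": -0.2087}, {"dx": -0.1315, "dy": -0.305, "dz": -0.004, "spin": -0.2087}, {"dx": -0.1315, "dy": -0.305, "dz": -0.004, "spin": -0.2087}, {"dx": -0.1315, "dy": -0.305, "dz": -0.004, "spin": -0.2087}]'

```text
clock: 6.25
tcp_pos: [640.1, -88.3, 180.9]
tcp_rot: [-0.0, -0.059, 0.998, 0.0]
force: [0.4, -0.0, -1.3]
finger_gap: 0.743
finger_force: 28.2
```

Run:
```python
from h import *
np.set_printoptions(precision=1,suppress=True)
for n in ('wrist','scene','side'):
    im=grab(n,n+'3');P=cloud(im)
    m=(P[...,2]>60)&(P[...,2]<76)&(P[...,0]>550)&(P[...,0]<620)&(P[...,1]>-290)&(P[...,1]<-130)
    q=P[m]
    if len(q)<10: print(n,len(q)); continue
    c=q.mean(0);f=np.polyfit(q[:,1],q[:,0],1)
    print(n,len(q),c,q.min(0),q.max(0),'x at y=-207',np.polyval(f,-207),'dir',90-np.degrees(np.arctan(f[0])))
    # panel
    m=(P[...,2]>160)&(P[...,2]<195)&(im['color'].min(2)>110)&(P[...,0]>500)&(P[...,0]<760)&(P[...,1]>-170)&(P[...,1]<-20)
    q=P[m]; print('  panel',len(q),q.min(0),q.max(0),q.mean(0))
go(628,-204,150,96.7)
```

```text
wrist 2506 [ 583.6 -217.9   70. ] [ 571.8 -280.7   65.2] [ 595.9 -159.8   72.9] x at y=-207 582.3209494792458 dir 96.7930802702491
  panel 39933 [ 551.2 -130.2  164.2] [678.4 -52.9 187.3] [602.  -94.6 184.7]
scene 4
side 97 [ 580.7 -202.6   71. ] [ 569.4 -278.1   60.3] [ 595.9 -137.4   76. ] x at y=-207 581.2346714880165 dir 96.48248429209242
  panel 696 [ 550.  -131.1  175.3] [727.8 -43.3 193.3] [636.3 -84.2 186.2]
tcp [640.3 -88.8 181. ] yaw 96.76 move [ 0.  -0.1  0. ] spin 0.001 F [ 0.1 -0.1 -1.2] gap 63.4 j [-0.2  0.5  1.5  0.   1.2 -1.8] t 6.4
```

View pics/wrist3.png

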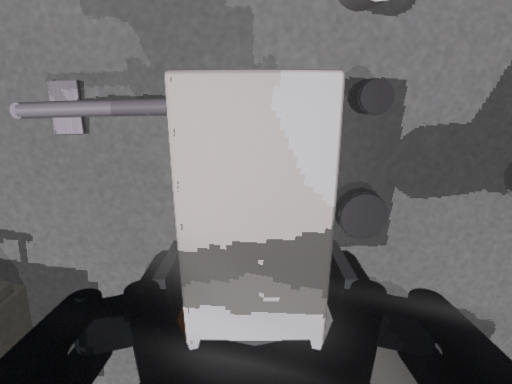

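The bar runs from (20,110) to (165,105) in this view, measured at x≈582.5, yaw 96.7°. Next I place the panel's middle 45 mm to its +x side and lower it.

Emit:
drive_tool --steps '[{"dx": 0.004, "dy": -0.02, "dz": 0.0, "spin": 0.001}, {"dx": 0.012, "dy": -0.05, "dz": 0.0, "spin": 0.001}, {"dx": 0.019, "dy": -0.08, "dz": 0.01, "spin": 0.001}, {"dx": 0.024, "dy": -0.102, "dz": 0.025, "spin": 0.001}, {"dx": 0.0266, "dy": -0.1126, "dz": 0.045, "spin": 0.001}, {"dx": 0.0266, "dy": -0.1126, "dz": 0.065, "spin": 0.001}, {"dx": 0.0266, "dy": -0.1126, "dz": 0.085, "spin": 0.001}, {"dx": 0.0266, "dy": -0.1126, "dz": 0.093, "spin": 0.001}, {"dx": 0.0266, "dy": -0.1126, "dz": 0.096, "spin": 0.001}, {"dx": 0.0266, "dy": -0.1126, "dz": 0.096, "spin": 0.001}, {"dx": 0.0266, "dy": -0.1126, "dz": 0.096, "spin": 0.001}]' --squeeze 20

```text
clock: 7.78
tcp_pos: [627.6, -204.7, 85.6]
tcp_rot: [0.001, -0.058, 0.998, -0.0]
force: [0.3, -0.2, -1.0]
finger_gap: 0.745
finger_force: 28.2
```

Run:
```python
from h import *
go(627.2,-203.7,80,96.7)
```

```text
tcp [ 627.6 -204.7   85.6] yaw 96.65 move [0.0003 0.001  0.0056] spin -0.0009 F [ 0.3 -0.2 -1. ] gap 63.6 j [-0.33  0.59  1.58  0.    0.98 -2.02] t 7.775
```

Emit:
drive_tool --steps '[{"dx": 0, "dy": 0, "dz": 0.004, "spin": 0}, {"dx": 0, "dy": 0, "dz": 0.008, "spin": 0}, {"dx": 0, "dy": 0, "dz": 0.012, "spin": 0}, {"dx": 0, "dy": 0, "dz": 0.015, "spin": 0}, {"dx": 0, "dy": 0, "dz": 0.018, "spin": 0}, {"dx": 0, "dy": 0, "dz": 0.02, "spin": 0}, {"dx": 0, "dy": 0, "dz": 0.02, "spin": 0}]'

```text
clock: 8.65
tcp_pos: [627.6, -204.5, 65.7]
tcp_rot: [0.001, -0.058, 0.998, -0.0]
force: [-0.0, 0.4, 5.0]
finger_gap: 0.742
finger_force: 29.9
```

Run:
```python
from h import *
np.set_printoptions(precision=3,suppress=True)
go(627.2,-203.7,51,96.7)
for n in ('side','wrist'):
    im=grab(n,n+'4');P=cloud(im)
    m=(P[...,2]>20)&(P[...,2]<130)&(im['color'].min(2)>110)&(P[...,0]>500)&(P[...,0]<740)&(P[...,1]>-250)&(P[...,1]<-165)
    q=P[m]; f=np.polyfit(q[:,0],q[:,2],1);print(n,len(q),q.min(0),q.max(0),'tilt',np.degrees(np.arctan(f[0])))
```

```text
tcp [ 627.6 -204.5   65.7] yaw 96.65 move [0.    0.001 0.015] spin -0.0009 F [-0.   0.4  5. ] gap 63.4 j [-0.33  0.61  1.6   0.    0.94 -2.02] t 8.65
side 504 [ 541.126 -247.36    46.089] [ 710.857 -165.206   97.51 ] tilt -14.342935395817284
wrist 42588 [ 541.234 -249.988   55.908] [ 676.461 -165.019  115.251] tilt -14.289899887414254
```

Pivoting works as planned: tilt 14° so far. I'll continue down.

Emit:
drive_tool --steps '[{"dx": 0, "dy": 0, "dz": 0.003, "spin": 0}, {"dx": 0, "dy": 0, "dz": 0.006, "spin": 0}, {"dx": 0, "dy": 0, "dz": 0.009, "spin": 0}, {"dx": 0, "dy": 0, "dz": 0.012, "spin": 0}, {"dx": 0, "dy": 0, "dz": 0.014, "spin": 0}, {"dx": 0, "dy": 0, "dz": 0.016, "spin": 0}, {"dx": 0, "dy": 0, "dz": 0.016, "spin": 0}, {"dx": 0, "dy": 0, "dz": 0.016, "spin": 0}]'

```text
clock: 9.75
tcp_pos: [627.7, -204.9, 49.9]
tcp_rot: [0.001, -0.058, 0.998, -0.0]
force: [-0.0, 0.0, 6.5]
finger_gap: 0.748
finger_force: 33.0
```

Run:
```python
from h import *
np.set_printoptions(precision=3,suppress=True)
go(627.2,-203.7,48,96.7)
for n in ('side','wrist'):
    im=grab(n,n+'5');P=cloud(im)
    m=(P[...,2]>5)&(P[...,2]<130)&(im['color'].min(2)>110)&(P[...,0]>500)&(P[...,0]<740)&(P[...,1]>-250)&(P[...,1]<-165)
    q=P[m]; f=np.polyfit(q[:,0],q[:,2],1);print(n,len(q),q.min(0),q.max(0),'tilt',np.degrees(np.arctan(f[0])))
```

```text
tcp [ 627.7 -204.9   49.9] yaw 96.65 move [0.    0.001 0.002] spin -0.0009 F [-0.   0.   6.5] gap 63.8 j [-0.33  0.63  1.61 -0.    0.91 -2.02] t 9.75
side 449 [ 500.43  -247.408    5.091] [ 738.538 -165.575  106.028] tilt -22.618360068270015
wrist 44873 [ 548.766 -249.985   10.429] [ 699.009 -165.008  102.056] tilt -31.52035772598007
```

Emit:
drive_tool --steps '[{"dx": 0, "dy": 0, "dz": 0.001, "spin": 0}, {"dx": 0, "dy": 0, "dz": 0.001, "spin": 0}, {"dx": 0, "dy": 0, "dz": 0.001, "spin": 0}]'

```text
clock: 10.22
tcp_pos: [627.9, -204.9, 49.1]
tcp_rot: [0.001, -0.058, 0.998, -0.001]
force: [-0.1, -0.5, 6.5]
finger_gap: 0.745
finger_force: 33.3
```

Emit:
drive_tool --steps '[{"dx": 0, "dy": 0, "dz": 0, "spin": 0}, {"dx": 0, "dy": 0, "dz": 0, "spin": 0}, {"dx": 0, "dy": 0, "dz": 0, "spin": 0}, {"dx": 0, "dy": 0, "dz": 0, "spin": 0}, {"dx": 0, "dy": 0, "dz": 0, "spin": 0}, {"dx": 0, "dy": 0, "dz": 0, "spin": 0}, {"dx": 0, "dy": 0, "dz": 0, "spin": 0}]' --jaw 0.085

```text
clock: 11.1
tcp_pos: [627.1, -204.5, 47.8]
tcp_rot: [0.0, -0.058, 0.998, 0.0]
force: [-0.3, 0.3, -0.1]
finger_gap: 0.993
finger_force: 0.0
```

Emit:
drive_tool --steps '[{"dx": 0, "dy": 0, "dz": -0.015, "spin": 0}, {"dx": 0, "dy": 0, "dz": -0.04, "spin": 0}, {"dx": 0, "dy": 0, "dz": -0.08, "spin": 0}, {"dx": 0, "dy": 0, "dz": -0.12, "spin": 0}, {"dx": 0, "dy": 0, "dz": -0.15, "spin": 0}, {"dx": 0, "dy": 0, "dz": -0.15, "spin": 0}, {"dx": 0, "dy": 0, "dz": -0.15, "spin": 0}]'

```text
clock: 11.98
tcp_pos: [626.6, -204.3, 197.4]
tcp_rot: [-0.0, -0.058, 0.998, 0.0]
force: [-0.4, -0.8, -0.6]
finger_gap: 0.997
finger_force: 0.0
```

Run:
```python
from h import *
np.set_printoptions(precision=1,suppress=True)
for n in ('side','wrist'):
    im=grab(n,n+'6');P=cloud(im)
    m=(P[...,2]>9)&(P[...,2]<130)&(im['color'].min(2)>110)&(P[...,0]>500)&(P[...,0]<740)&(P[...,1]>-250)&(P[...,1]<-165)
    q=P[m]; f=np.polyfit(q[:,0],q[:,2],1);print(n,len(q),q.min(0),q.max(0),'tilt',np.degrees(np.arctan(f[0])),q.mean(0))
go(600,90,190,90)
```

```text
side 541 [ 504.2 -246.4    9.3] [ 696.9 -165.1  107.5] tilt -32.09708363029122 [ 620.7 -201.7   59.6]
wrist 10817 [ 550.2 -249.9    9. ] [ 699.5 -165.   101.9] tilt -32.89712133451991 [ 606.3 -207.8   67.9]
tcp [ 626.4 -204.3  196.4] yaw 96.64 move [-0.   0.3  0. ] spin 0.1159 F [-0.8  0.2 -0.1] gap 85.1 j [-0.3  0.5  1.4  0.   1.2 -2. ] t 12.075
```

View pics/wrist6.png

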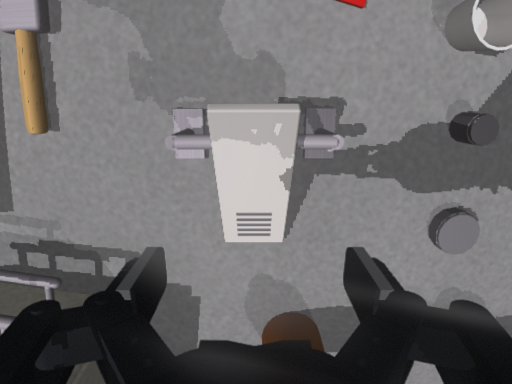

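The panel now leans on the bar with the vent end at (253,225) on the worktop; its upper end is across the bar at (253,115), at about 32°. Next is a wrist view covering both cap and spigot.

Emit:
drive_tool --steps '[{"dx": 0.0, "dy": 0.03, "dz": 0.0, "spin": 0.015}, {"dx": -0.005, "dy": 0.09, "dz": 0.0, "spin": 0.03}, {"dx": -0.006, "dy": 0.145, "dz": 0.003, "spin": 0.05}, {"dx": -0.008, "dy": 0.2, "dz": 0.005, "spin": 0.07}, {"dx": -0.01, "dy": 0.25, "dz": 0.006, "spin": 0.09}, {"dx": -0.011, "dy": 0.295, "dz": 0.006, "spin": 0.105}, {"dx": -0.012, "dy": 0.321, "dz": 0.006, "spin": 0.116}, {"dx": -0.012, "dy": 0.321, "dz": 0.006, "spin": 0.116}, {"dx": -0.012, "dy": 0.321, "dz": 0.006, "spin": 0.116}, {"dx": -0.012, "dy": 0.321, "dz": 0.006, "spin": 0.116}]'

```text
clock: 13.32
tcp_pos: [601.9, 114.6, 191.5]
tcp_rot: [-0.0, 0.001, 1.0, -0.0]
force: [-1.2, 0.1, 0.1]
finger_gap: 0.993
finger_force: 0.0
```

Run:
```python
from h import *
np.set_printoptions(precision=1,suppress=True)
im=grab('wrist','wrist7');P=cloud(im)
for n,c,r,lo,hi in (('cap',(551,5),40,29,40),('spigottip',(536,228),30,36,48),('wide',(662,22),45,14,26)):
    m=(P[...,2]>lo)&(P[...,2]<hi)&(np.hypot(P[...,0]-c[0],P[...,1]-c[1])<r);q=P[m]
    if len(q)<4: print(n,len(q));continue
    print(n,len(q),q.mean(0),cv2.minEnclosingCircle(q[:,:2].astype(np.float32)),q.max(0),'px',np.argwhere(m).mean(0)[::-1])
# ribs
m=(P[...,2]>46)&(P[...,2]<58)&(np.abs(P[...,0]-536)<120)&(np.abs(P[...,1]-228)<60);q=P[m]
r=cv2.minAreaRect(q[:,:2].astype(np.float32));print('ribs',r)
go(551,5,110,90)
```

```text
cap 862 [549.1   4.   33.1] ((549.4069213867188, 3.524609088897705), 15.220685005187988) [563.7  17.8  35.6] px [130.4 127.7]
spigottip 162 [534.6 225.8  39.6] ((534.8714599609375, 226.88821411132812), 6.5030388832092285) [541.2 231.9  42.8] px [385.5 111.4]
wide 1497 [657.2  22.6  18.9] ((659.881103515625, 21.05120086669922), 24.53111457824707) [683.3  45.2  21.2] px [165.5 233.5]
ribs ((535.57568359375, 226.9748077392578), (70.10167694091797, 188.3839569091797), 81.87823486328125)
tcp [602.  114.6 191.6] yaw 89.92 move [ 0.1 -0.1  0.1] spin -0.0015 F [-0.3  0.3  0.6] gap 84.9 j [ 0.2  0.4  1.6 -0.   1.1 -1.4] t 13.375
```

View pics/wrist7.png

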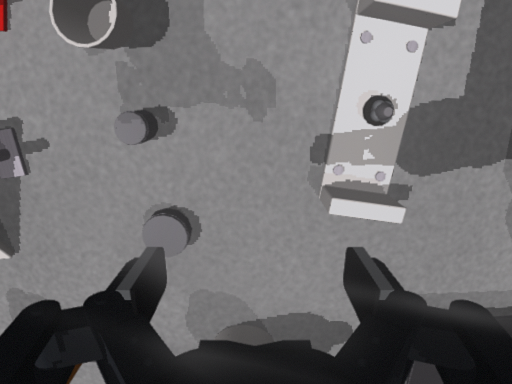

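The cap top is at (130,128) in the image and measures (549.4, 3.6). The spigot tip is at (385,111) and measures about (535, 226.7). Moving over the cap.

Emit:
drive_tool --steps '[{"dx": 0.01, "dy": -0.02, "dz": 0.01, "spin": 0}, {"dx": 0.028, "dy": -0.06, "dz": 0.03, "spin": 0}, {"dx": 0.044, "dy": -0.093, "dz": 0.055, "spin": 0}, {"dx": 0.0527, "dy": -0.111, "dz": 0.08, "spin": 0}, {"dx": 0.0527, "dy": -0.111, "dz": 0.0916, "spin": 0}, {"dx": 0.0527, "dy": -0.111, "dz": 0.0916, "spin": 0}, {"dx": 0.0527, "dy": -0.111, "dz": 0.0916, "spin": 0}, {"dx": 0.0527, "dy": -0.111, "dz": 0.0916, "spin": 0}]' --jaw 0.085

```text
clock: 14.38
tcp_pos: [550.1, 5.3, 101.0]
tcp_rot: [0.001, -0.0, 1.0, 0.0]
force: [-0.9, 0.8, 0.6]
finger_gap: 0.994
finger_force: 0.0
```

Run:
```python
from h import *
np.set_printoptions(precision=1,suppress=True)
go(549.3,3.6,30,90)
im=grab('wrist','wrist8');P=cloud(im);n,c,r,lo,hi=('cap',(551,5),40,29,40)
m=(P[...,2]>lo)&(P[...,2]<hi)&(np.hypot(P[...,0]-c[0],P[...,1]-c[1])<r);q=P[m];print(len(q))
if len(q)>4: print(q.mean(0),cv2.minEnclosingCircle(q[:,:2].astype(np.float32)))
```

```text
tcp [550.1   5.3 101. ] yaw 90.05 move [ 0.  -0.   0.1] spin 0.0008 F [-0.9  0.8  0.6] gap 84.9 j [-0.   0.4  1.8  0.   0.9 -1.6] t 14.375
1570
[548.    3.1  32.9] ((548.7005004882812, 3.0213935375213623), 15.122976303100586)
```

Emit:
drive_tool --steps '[{"dx": 0.0012, "dy": -0.002, "dz": 0.02, "spin": 0}, {"dx": 0.0012, "dy": -0.002, "dz": 0.045, "spin": 0}, {"dx": 0.0012, "dy": -0.002, "dz": 0.065, "spin": 0}, {"dx": 0.0012, "dy": -0.002, "dz": 0.071, "spin": 0}, {"dx": 0.0012, "dy": -0.002, "dz": 0.071, "spin": 0}, {"dx": 0.0012, "dy": -0.002, "dz": 0.071, "spin": 0}]'

```text
clock: 15.18
tcp_pos: [548.7, 2.8, 30.1]
tcp_rot: [0.001, -0.0, 1.0, 0.0]
force: [0.7, 0.1, -0.9]
finger_gap: 0.997
finger_force: 0.0
```

Emit:
drive_tool --steps '[{"dx": 0, "dy": 0, "dz": 0, "spin": 0}, {"dx": 0, "dy": 0, "dz": 0, "spin": 0}, {"dx": 0, "dy": 0, "dz": 0, "spin": 0}, {"dx": 0, "dy": 0, "dz": 0, "spin": 0}, {"dx": 0, "dy": 0, "dz": 0, "spin": 0}, {"dx": 0, "dy": 0, "dz": 0, "spin": 0}, {"dx": 0, "dy": 0, "dz": 0, "spin": 0}, {"dx": 0, "dy": 0, "dz": 0, "spin": 0}, {"dx": 0, "dy": 0, "dz": 0, "spin": 0}]' --jaw 0.015 --squeeze 60

```text
clock: 16.3
tcp_pos: [548.3, 2.7, 29.7]
tcp_rot: [0.0, 0.0, 1.0, 0.0]
force: [-1.0, -0.4, 4.6]
finger_gap: 0.336
finger_force: 59.4
```

Emit:
drive_tool --steps '[{"dx": 0, "dy": 0, "dz": -0.01, "spin": 0}, {"dx": 0, "dy": 0, "dz": -0.03, "spin": 0}, {"dx": 0, "dy": 0, "dz": -0.06, "spin": 0}, {"dx": 0, "dy": 0, "dz": -0.09, "spin": 0}, {"dx": 0, "dy": 0, "dz": -0.11, "spin": 0}, {"dx": 0, "dy": 0, "dz": -0.11, "spin": 0}, {"dx": 0, "dy": 0, "dz": -0.11, "spin": 0}, {"dx": 0, "dy": 0, "dz": -0.11, "spin": 0}]'

```text
clock: 17.3
tcp_pos: [547.3, 2.7, 138.0]
tcp_rot: [-0.001, 0.0, 1.0, 0.0]
force: [-0.6, -0.6, 0.7]
finger_gap: 0.337
finger_force: 59.1
```

Run:
```python
from h import *
np.set_printoptions(precision=1,suppress=True)
go(535.1,226.7,100,90);go(535.1,226.7,100,84)
im=grab('wrist','wrist9');P=cloud(im);s=im['s']['tcp_pos']
m=(np.hypot(P[...,0]-s[0],P[...,1]-s[1])<14)&(P[...,2]>s[2]-30)&(P[...,2]<s[2]+40);q=P[m];print(len(q))
if len(q)>4: print(np.median(q,0),q.min(0),q.max(0), 'rel top',np.percentile(q[:,2],90)-s[2])
```

```text
tcp [547.3   2.7 138. ] yaw 90.0 move [0.  0.2 0. ] spin -0.0001 F [-0.6 -0.6  0.7] gap 28.8 j [-0.   0.4  1.8  0.   1.  -1.6] t 17.3
tcp [547.3   2.7 138. ] yaw 90.0 move [0.  0.2 0. ] spin 0.1047 F [-0.6 -0.6  0.7] gap 28.8 j [-0.   0.4  1.8  0.   1.  -1.6] t 17.3
3453
[544.8   3.3 141.4] [533.3 -11.1 108.1] [561.1  16.7 178. ] rel top 4.088052450364017
```

View pics/wrist9.png

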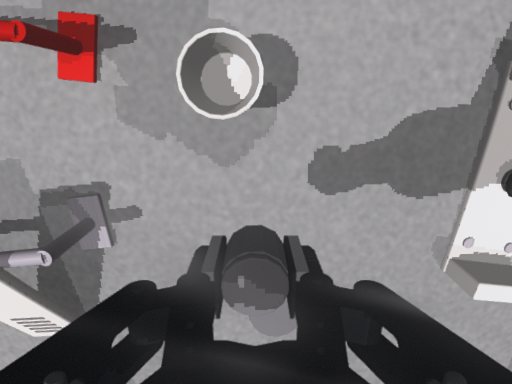

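The cap is held upright between the pads at (255,265), with its rim about 30 mm below the TCP. Moving over the spigot.

Emit:
drive_tool --steps '[{"dx": 0.001, "dy": 0.02, "dz": 0, "spin": 0}, {"dx": 0.003, "dy": 0.06, "dz": 0, "spin": 0}, {"dx": 0.006, "dy": 0.11, "dz": 0, "spin": 0}, {"dx": 0.009, "dy": 0.16, "dz": 0.005, "spin": 0}, {"dx": 0.011, "dy": 0.2, "dz": 0.015, "spin": 0}, {"dx": 0.0122, "dy": 0.224, "dz": 0.03, "spin": 0}, {"dx": 0.0122, "dy": 0.224, "dz": 0.038, "spin": 0}, {"dx": 0.0122, "dy": 0.224, "dz": 0.038, "spin": 0}, {"dx": 0.0122, "dy": 0.224, "dz": 0.038, "spin": 0}, {"dx": 0.0122, "dy": 0.224, "dz": 0.038, "spin": 0}, {"dx": 0.0122, "dy": 0.224, "dz": 0.038, "spin": 0}]'

```text
clock: 18.73
tcp_pos: [536.1, 226.3, 101.7]
tcp_rot: [0.0, 0.0, 1.0, 0.0]
force: [0.6, 0.2, -0.2]
finger_gap: 0.336
finger_force: 59.2
```

Run:
```python
from h import *
np.set_printoptions(precision=1,suppress=True)
go(535.1,226.7,78,90)
im=grab('wrist','wrist10');P=cloud(im)
for nm,lo,hi,e in (('ribs',46,58,(120,60)),('base',5,11,(72,45)),('tip',36,46,(20,20))):
    m=(P[...,2]>lo)&(P[...,2]<hi)&(np.abs(P[...,0]-536)<e[0])&(np.abs(P[...,1]-228)<e[1]);q=P[m];print(nm,len(q))
    if len(q)>20: print(cv2.minAreaRect(q[:,:2].astype(np.float32)),q.mean(0))
# across y/x: scene+side triangulation of box ribs after panel removal
for f in ('scene3','side6'):
    P=cloud(load(f));m=(P[...,2]>46)&(P[...,2]<58)&(np.abs(P[...,0]-536)<120)&(np.abs(P[...,1]-228)<60);q=P[m];print(f,cv2.minAreaRect(q[:,:2].astype(np.float32)))
```

```text
tcp [536.1 226.3 101.7] yaw 89.94 move [0. 0. 0.] spin -0.001 F [ 0.6  0.2 -0.2] gap 28.7 j [ 0.4  0.5  1.8  0.   0.9 -1.2] t 18.725
ribs 4943
((529.311767578125, 228.31365966796875), (70.01103210449219, 179.63299560546875), 81.94927978515625) [469.4 236.8  50.8]
base 11516
((514.438232421875, 230.24581909179688), (70.18719482421875, 111.07356262207031), 81.94258880615234) [504.1 231.3   7.2]
tip 202
((532.3004760742188, 227.7763671875), (12.087580680847168, 8.60993480682373), 78.08110809326172) [531.8 227.4  39.2]
scene3 ((538.0968017578125, 228.47906494140625), (71.0202407836914, 191.51531982421875), 82.0189437866211)
side6 ((535.6041870117188, 229.59857177734375), (74.70865631103516, 192.57920837402344), 82.07530212402344)
```

View pics/wrist10.png

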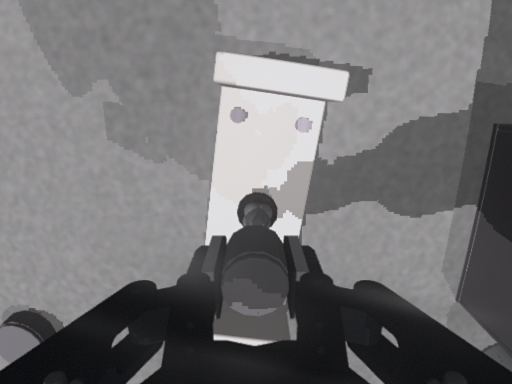

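The seal and spigot are at (257,212), just in front of the held cap, and the box centre refines to (534.7, 227.3). I'll shift 1.4 mm and start down over the tip.

Emit:
drive_tool --steps '[{"dx": 0.0014, "dy": 0.001, "dz": 0.006, "spin": 0}, {"dx": 0.0014, "dy": 0.001, "dz": 0.014, "spin": 0}, {"dx": 0.0014, "dy": 0.001, "dz": 0.021, "spin": 0}, {"dx": 0.0014, "dy": 0.001, "dz": 0.026, "spin": 0}, {"dx": 0.0014, "dy": 0.001, "dz": 0.031, "spin": 0}, {"dx": 0.0014, "dy": 0.001, "dz": 0.036, "spin": 0}, {"dx": 0.0014, "dy": 0.001, "dz": 0.036, "spin": 0}, {"dx": 0.0014, "dy": 0.001, "dz": 0.036, "spin": 0}]'

```text
clock: 19.77
tcp_pos: [534.5, 227.8, 65.4]
tcp_rot: [0.0, 0.0, 1.0, 0.0]
force: [-0.1, 1.0, -0.7]
finger_gap: 0.337
finger_force: 59.2
```

```bash
python3 -c "
from h import *
go(534.7,227.3,60,90);print(state()['wrist_torque'])"
```

```text
tcp [534.5 227.8  65.4] yaw 90.0 move [-0.0002 -0.0005  0.0054] spin -0.0001 F [-0.1  1.  -0.7] gap 28.7 j [ 0.38  0.51  1.8   0.    0.84 -1.19] t 19.775
[ 0.02310539 -0.01547498 -0.02629698]
```

The rim is past the spigot tip with no side force. Now pressing slowly.

Emit:
drive_tool --steps '[{"dx": 0, "dy": 0, "dz": 0.002, "spin": 0}, {"dx": 0, "dy": 0, "dz": 0.004, "spin": 0}, {"dx": 0, "dy": 0, "dz": 0.005, "spin": 0}, {"dx": 0, "dy": 0, "dz": 0.005, "spin": 0}]'

```text
clock: 20.27
tcp_pos: [534.0, 227.8, 60.5]
tcp_rot: [-0.0, 0.0, 1.0, 0.0]
force: [-2.8, 0.8, 4.4]
finger_gap: 0.333
finger_force: 59.7
```

Emit:
drive_tool --steps '[{"dx": 0, "dy": 0, "dz": 0.001, "spin": 0}, {"dx": 0, "dy": 0, "dz": 0.002, "spin": 0}, {"dx": 0, "dy": 0, "dz": 0.003, "spin": 0}, {"dx": 0, "dy": 0, "dz": 0.003, "spin": 0}]'

```text
clock: 20.78
tcp_pos: [534.6, 227.9, 58.8]
tcp_rot: [0.001, 0.0, 1.0, 0.0]
force: [-4.1, 0.2, 10.8]
finger_gap: 0.338
finger_force: 60.5
```

Emit:
drive_tool --steps '[{"dx": 0, "dy": 0, "dz": 0.001, "spin": 0}, {"dx": 0, "dy": 0, "dz": 0.002, "spin": 0}, {"dx": 0, "dy": 0, "dz": 0.003, "spin": 0}, {"dx": 0, "dy": 0, "dz": 0.003, "spin": 0}]'

```text
clock: 21.28
tcp_pos: [534.1, 227.7, 53.9]
tcp_rot: [-0.0, 0.0, 1.0, 0.0]
force: [-0.8, 0.8, -0.7]
finger_gap: 0.335
finger_force: 59.2
```

It clicked: force peaked near 11 N, then fell to 0. Pressing onto the seal.

Emit:
drive_tool --steps '[{"dx": 0, "dy": 0, "dz": 0.001, "spin": 0}, {"dx": 0, "dy": 0, "dz": 0.002, "spin": 0}, {"dx": 0, "dy": 0, "dz": 0.003, "spin": 0}, {"dx": 0, "dy": 0, "dz": 0.004, "spin": 0}, {"dx": 0, "dy": 0, "dz": 0.004, "spin": 0}]'

```text
clock: 21.9
tcp_pos: [534.0, 227.6, 50.5]
tcp_rot: [-0.0, 0.0, 1.0, -0.0]
force: [-4.1, -0.2, 2.4]
finger_gap: 0.34
finger_force: 60.1
```

Emit:
drive_tool --steps '[{"dx": 0, "dy": 0, "dz": 0.001, "spin": 0}, {"dx": 0, "dy": 0, "dz": 0.002, "spin": 0}, {"dx": 0, "dy": 0, "dz": 0.002, "spin": 0}, {"dx": 0, "dy": 0, "dz": 0.002, "spin": 0}]'

```text
clock: 22.4
tcp_pos: [534.3, 227.6, 49.3]
tcp_rot: [0.0, 0.0, 1.0, 0.0]
force: [-5.5, -1.2, 8.8]
finger_gap: 0.333
finger_force: 60.8
```

Emit:
drive_tool --steps '[{"dx": 0.0005, "dy": 0, "dz": 0.0005, "spin": 0}, {"dx": 0.001, "dy": 0, "dz": 0.001, "spin": 0}, {"dx": 0.001, "dy": 0, "dz": 0.0015, "spin": 0}, {"dx": 0.001, "dy": 0, "dz": 0.002, "spin": 0}, {"dx": 0.001, "dy": 0, "dz": 0.002, "spin": 0}, {"dx": 0.001, "dy": 0, "dz": 0.002, "spin": 0}]'

```text
clock: 23.15
tcp_pos: [534.3, 227.7, 48.3]
tcp_rot: [0.001, -0.0, 1.0, 0.0]
force: [-5.5, -1.9, 12.7]
finger_gap: 0.337
finger_force: 61.2
```

Run:
```python
from h import *
np.set_printoptions(precision=1,suppress=True)
im=grab('wrist','wrist11');s=im['s']['tcp_pos'];print(s,im['s']['force'],state()['force'],state()['wrist_torque'])
P=cloud(im)
m=(np.hypot(P[...,0]-s[0],P[...,1]-s[1])<16)&(P[...,2]>s[2]-20)&(P[...,2]<s[2]+12);q=P[m];print(len(q),np.percentile(q[:,2],[50,80,90,95]))
a=grab('side','side11');P=cloud(a)
m=(P[...,2]>9)&(P[...,2]<130)&(a['color'].min(2)>110)&(P[...,0]>500)&(P[...,0]<740)&(P[...,1]>-250)&(P[...,1]<-165)
q=P[m];print('panel tilt',np.degrees(np.arctan(np.polyfit(q[:,0],q[:,2],1)[0])))
cv2.imwrite('pics/fin.png',np.vstack([im['color'][150:],a['color'][80:310]])[:,:,::-1])
```

```text
[534.3 227.7  48.3] [-5.5 -1.9 12.7] [-5.2 -1.6 12.8] [-0.3  0.9 -0.1]
4900 [51.4 52.1 52.5 52.9]
panel tilt -34.63132179018948
```

View pics/fin.png

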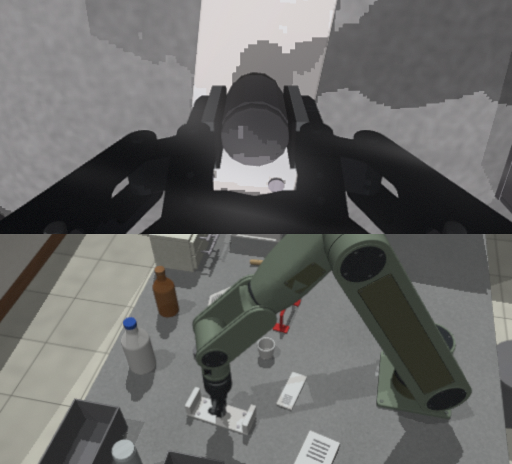

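The cap is seated on the spigot and held upright at (255,130). The force is 12.7 N, so I'll press a little further for margin.

Emit:
drive_tool --steps '[{"dx": 0.0005, "dy": 0.0, "dz": 0.0005, "spin": 0}, {"dx": 0.001, "dy": 0.0, "dz": 0.001, "spin": 0}, {"dx": 0.001, "dy": 0.0, "dz": 0.0012, "spin": 0}, {"dx": 0.001, "dy": 0.0, "dz": 0.0012, "spin": 0}, {"dx": 0.001, "dy": 0.0, "dz": 0.0012, "spin": 0}, {"dx": 0.001, "dy": 0.0, "dz": 0.0012, "spin": 0}]'

```text
clock: 24.0
tcp_pos: [534.2, 227.7, 47.7]
tcp_rot: [0.002, -0.0, 1.0, 0.0]
force: [-3.0, -1.9, 15.3]
finger_gap: 0.335
finger_force: 61.5
```

Run:
```python
from h import *
im=grab('scene','scene12');P=cloud(im)
m=(P[...,2]>9)&(P[...,2]<130)&(im['color'].min(2)>110)&(P[...,0]>540)&(P[...,0]<720)&(P[...,1]>-250)&(P[...,1]<-165)
q=P[m];print(len(q),'panel tilt',np.degrees(np.arctan(np.polyfit(q[:,0],q[:,2],1)[0])) if len(q)>9 else '')
s=state();print(s['force'],s['tcp_pos'],s['clock'])
if s['force'][2]>12: print(sign_off())
```

```text
1227 panel tilt -33.12104509325752
[-3.68016344 -3.32759029 14.66044583] [534.19626456 227.68343374  47.65909689] 24.05
the job is handed in; nothing more can be done
None
```

The job is handed in after 24 s: the panel leans on the drying bar at about 33°, the narrow cap clicked onto the spigot at about 11 N, and the arm is still holding it down at about 15 N, past the 9 N needed to squash the seal.

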